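# Vent the cap of a solvent reservoir bottle

### The job

The blue cap on the amber solvent bottle has only been started on its thread: screw it down clockwise until it bottoms out, then back it off a quarter turn so that the bottle can breathe while the pump draws from it. Finish while still holding the cap in your grip at that setting; do not let go. Leave the clear bottle's cap as it is and do not disturb the other things on the bench.

Things in the scene. Friction and masses are not known exactly. Their poses are not given: they have to be found in the camera images.
- cap_mid (a point): centre (on the axis, half-way up) of the blue screw cap on the AMBER bottle: upright ribbed cylinder, 52 mm diameter, 30 mm tall, three 6 mm stubs on top, a white stripe along this point's x axis (turns with the cap; z is up). Grip it across its diameter from above at any yaw. It rises 6 mm per turn (about 1 mm per rad) as it is unscrewed; bottomed out, this point is 131 mm above the bench
- cap (a joint): turn of the amber bottle's cap on its thread, rad: 0 = bottomed out (hard stop), growing as it is unscrewed (anticlockwise seen from above); it starts between 3.0 and 5.0 and cannot come off (stop at 6.0). Turning it takes about 0.06 N m; it stays where it is left
- amber_bottle: amber bottle, 70 mm diameter, origin at the centre of its foot, 4 mm above the bench; clamped in the tray, so it does not turn. Under the cap its neck is 39 mm in diameter; the shoulder begins 14 mm below the bottomed-out cap
- clear_cap_mid (a point): centre of the same blue cap on the CLEAR bottle, which stands in the same tray, 140 mm from the amber bottle's axis (which of the two places is which varies); already set, to be left alone
- clear_cap (a joint): turn of the clear bottle's cap, rad, same meaning as cap
- tray: fixed white tray 200 mm (its x) by 300 mm (its y), rim 16 mm high; origin at the centre of its underside. The two bottles stand in grey cups at x = +35 mm, y = -70 and +70 mm in its frame, in either order
- vial: small amber vial standing in the tray, 23 mm diameter, 51 mm tall, loose; origin at the centre of its underside; not to be disturbed
- fitting: small steel fitting standing in the tray, 26 mm diameter, 22 mm tall, loose; origin at the centre of its underside; not to be disturbed
- beaker: glass beaker on the bench, 68 mm diameter, 90 mm tall, loose; origin at the centre of its underside; not to be disturbed
- spare_cap: red spare cap lying on the bench, 52 mm diameter, 30 mm tall, loose; origin at the centre of its underside; not to be disturbed
- wrench: steel wrench lying on the bench, 150 mm long, loose; not to be disturbed
- carton: white carton, 75 by 110 by 45 mm, loose; origin at the centre of its underside; not to be disturbed
- vial_rack: blue rack with ten small vials, 70 by 130 by 47 mm, loose; origin at the centre of its underside; not to be disturbed

How it is judged:
By the outcome, as a careful person would: the job done as asked, in the order asked, and still so for the second after the job is handed in, while the arm keeps its last pose, push and grip.
It also fails if it takes over 58 s, if anything falls off the work surface, if the arm or the gripper's body presses on something with over 40 N, if the wrist force passes 120 N, or if a joint passes its speed limit or range.

### The arm

A 7-joint arm with a two-finger parallel gripper is mounted at the origin on the work surface. World frame = base frame: x ahead of the robot, y to its left, z up, the work surface at z = 0. Lengths are in m, angles in rad, forces in N, time in s.
With the tool pointing down it reaches from about 0.425 to 1.025 m from the base axis. Payload 3.6 kg.
Tool frame: the origin (TCP) lies on the centre line of the jaws, within the pads' length; the fingertips stand 19 mm ahead of it and the grasp point (between the pads) is the TCP (r.tcp_to_tips is the distance from the TCP to the fingertips, in m); z points along the fingers, y is the direction in which the jaws open and shut (so a half turn about z gives the same grasp; the last joint's range is limited). The gripper opens to 85 mm and grips with 20 to 120 N. Pads are 22 mm wide; open, the fingers measure 114 mm over their backs; the gripper's body (76 mm by 85 mm) begins 54 mm behind the grasp point. The pads swing forward as they close: fully open they stand 13 mm farther back than shut.
Start: joints at [1.089, 0.591, 0.048, 1.609, -0.033, 0.943, -0.034], TCP at [0.274, -0.671, 0.25] pointing down, gripper open.
Joint ranges: [-2.69, 2.69], [-0.47, 2.24], [-1.27, 1.36], [0.19, 2.51], [-1.53, 4.68], [0.08, 2.07], [-3.09, 3.09]. Speed limits (rad/s): [2.57, 2.57, 3.14, 3.14, 3.14, 3.14, 3.14].

### API

Orientations are given as a unit quaternion [w, x, y, z].
In Python, from workcell import r gives the robot as it stands.
- The arm moves only by the tool drive_tool, never from a script. Its argument "series" is a list of rows, each an object with "xyz": the shift along the tool's x, y, z scaled (see below), a list of three; "turn": the turn, a rotation vector about the tool's x, y, z scaled (see below), a list of three; "claw": the opening, from -1 (shut) to 1 (fully open), so that 0 is half open. In form: [{"xyz": [dx, dy, dz], "turn": [ax, ay, az], "claw": claw}, ...]. A call has 1 to 12 rows; each row shifts and turns the pose as measured when the row begins, along the tool's axes as they then stand; what a row does not reach is not made up. The controller multiplies each number of a shift by 2.5 cm and each number of a turn by 180 degrees. A row lasts 1/12 s, in which the tool goes at most 41.7 mm and 7.16 degrees, less where a joint would pass 70% of its speed; a pose out of reach is approached as far as the arm can. A call with a number of a shift or a turn outside -1 to 1 is refused whole. A call with a gripper value outside its range is refused whole. The fingers move at their own pace and stop on an object; "grip_force" is the grip in N (left out, the last holds). Time passes only in rows, so rows that do not move let the fingers close. It gives the time, the measured TCP pose, the force and the opening at its end, in the units of the state.
- r.read_state(): the state, without advancing time (a new reading comes with each control period).
- r.grab_frame(name): name is "scene" or "top" or "wrist"; returns a dict with "pixels" (420x560x3 uint8, blue, green, red), "K" (3x3 intrinsics, pixels), "eye" and "orientation" of the camera in the world; the wrist camera has in their place "hand_eye" (4x4, takes a point from camera to tool coordinates, whose origin is the TCP and whose axes are the flange's). Camera axes: x right, y up, looking along -z (the intrinsics and any distortion apply to the point x, -y, -z); pixel columns grow to the right and rows downward; lengths in m; the calibration is good to about 2 mm. A picture is of the moment at which its call begins: read the wrist's pose just before it. There is no depth.
- r.finish_job(): hands the job in, once; it reports no verdict.
The state is a dict: "time": time; "qpos": joint angles; "dq": joint speeds; "effort": joint torques, N m; "tool_pos": TCP position; "tcp_rot": TCP orientation; "contact_force": force on the tool from outside, world axes, zero at the start; "moment": the same for the moment, N m; "gripper_width": finger opening in m.
Only numpy, scipy, OpenCV 4.12 (cv2) and the standard library are available. Lean on these libraries where they do the work, as an engineer would, in place of code of your own. Each camera call takes 0.05 s, during which the arm holds its last target.

## Working session

There is one attempt and no reset: what is moved stays moved. The work goes in short steps, Python scripts to look and compute and a tool call to move; the robot and the scene stay as the last step left them, time stands still between calls to the robot, and variables do not carry over. Pictures are saved under pics/ and viewed, and the job is handed in when it is done.

Besides the shell and the picture viewer there is one more tool, called after "Request:" in YAML: its name, and indented under it one key for each argument. drive_tool: Moves the arm, as the interface text tells. Shifts and turns lie within -1 to 1; 1 stands for 2.5 cm of shift or 180 degrees of turn. Its arguments: {"type":"object","properties":{"series":{"type":"array"},"grip_force":{"type":"number"}},"required":["series"]}

```bash
mkdir -p pics; ls; python3 - <<'E'
from workcell import r
import cv2
s=r.read_state();print(s)
for n in ["scene","top","wrist"]:
    f=r.grab_frame(n);cv2.imwrite(f"pics/{n}0.png",f["pixels"]);print(n,{k:v for k,v in f.items() if k!="pixels"})
E
```

```text
pics
{'time': 0.0, 'qpos': array([ 1.08949916,  0.59209019,  0.04833555,  1.60985488, -0.03329629,
        0.94271707, -0.03371036]), 'dq': array([ 0.00245614,  0.0014498 ,  0.00097686,  0.00129077,  0.00215756,
       -0.00095941,  0.00113374]), 'effort': array([ 2.14456600e-04, -5.48700821e+01,  1.54637732e+00, -1.98128057e+01,
        9.25183995e-03,  8.73091078e-03, -7.59677121e-07]), 'tool_pos': array([ 0.27384072, -0.67042598,  0.24915051]), 'tcp_rot': array([-1.09408653e-03,  9.81255832e-01,  1.92706281e-01, -2.90808715e-04]), 'contact_force': array([ 1.32518041, -0.28790101, -0.23419255]), 'moment': array([ 0.01145275, -0.01003319, -0.00874917]), 'gripper_width': 0.08564900690251728}
scene {'K': array([[500.4786869 ,   0.        , 275.74410095],
       [  0.        , 500.4786869 , 209.31623498],
       [  0.        ,   0.        ,   1.        ]]), 'eye': array([1.00744234, 0.81149329, 1.08528385]), 'orientation': array([0.24766354, 0.10488919, 0.36709885, 0.89044902])}
top {'K': array([[486.54894227,   0.        , 275.889475  ],
       [  0.        , 486.54894227, 203.15758755],
       [  0.        ,   0.        ,   1.        ]]), 'eye': array([0.30371934, 0.00465986, 1.68088882]), 'orientation': array([-0.69731768, -0.05617233,  0.04780453,  0.71295684])}
wrist {'K': array([[325.27082379,   0.        , 278.39693485],
       [  0.        , 325.27082379, 210.27110393],
       [  0.        ,   0.        ,   1.        ]]), 'hand_eye': array([[ 5.42382049e-04,  9.61631110e-01,  2.74345245e-01,
         6.87430844e-02],
       [ 9.99999848e-01, -5.49814491e-04, -4.98031110e-05,
        -1.30528923e-04],
       [ 1.02946770e-04,  2.74345230e-01, -9.61631262e-01,
        -1.23580753e-01],
       [ 0.00000000e+00,  0.00000000e+00,  0.00000000e+00,
         1.00000000e+00]])}
```

View pics/scene0.png

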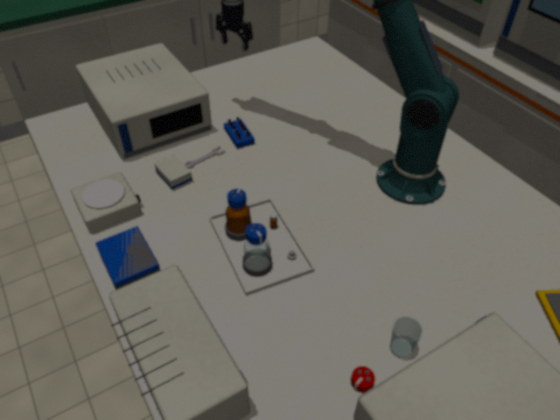

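View pics/top0.png

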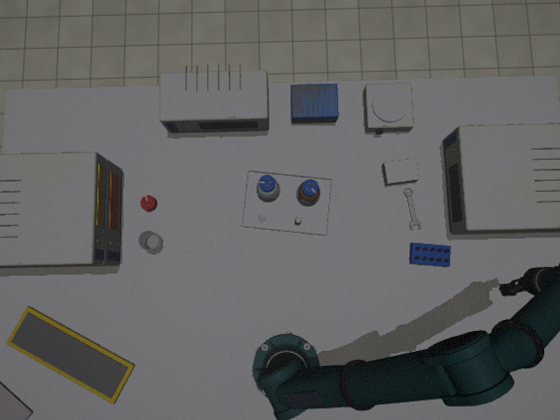

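View pics/wrist0.png

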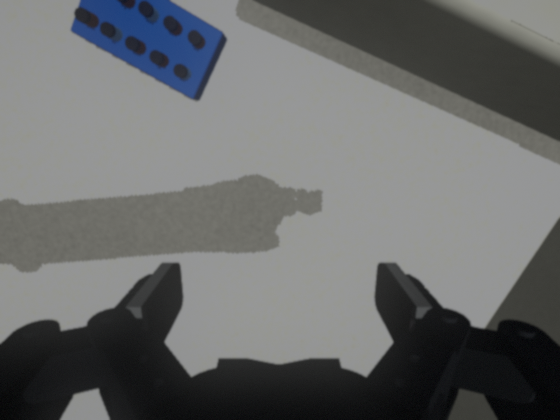

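The amber bottle is the right one in the top view, with its cap near (309,190). In the scene view its cap is near (237,199). I'll triangulate both caps.

```bash
cat > h.py <<'E'
import numpy as np,cv2
from scipy.spatial.transform import Rotation as R
from workcell import r
def rot(q): return R.from_quat([q[1],q[2],q[3],q[0]]).as_matrix()
def wristpose(f,s):
    T=np.eye(4);T[:3,:3]=rot(s["tcp_rot"]);T[:3,3]=s["tool_pos"];T=T@f["hand_eye"]
    return T[:3,:3],T[:3,3]
def ray(f,uv,pose=None):
    Rm,e=pose if pose else (rot(f["orientation"]),f["eye"])
    K=f["K"];d=np.array([(uv[0]-K[0,2])/K[0,0],-(uv[1]-K[1,2])/K[1,1],-1]);d=Rm@d
    return e,d/np.linalg.norm(d)
def proj(f,p,pose=None):
    Rm,e=pose if pose else (rot(f["orientation"]),f["eye"])
    c=Rm.T@(np.asarray(p)-e);K=f["K"];return K[0,2]+K[0,0]*c[0]/-c[2],K[1,2]+K[1,1]*(-c[1])/-c[2]
def plane(e,d,z): return e+d*(z-e[2])/d[2]
def tri(a,b):
    A=np.zeros((3,3));y=np.zeros(3)
    for e,d in (a,b):
        P=np.eye(3)-np.outer(d,d);A+=P;y+=P@e
    p=np.linalg.solve(A,y);return p,[np.linalg.norm(np.cross(p-e,d)) for e,d in (a,b)]
def blue(img):
    h=cv2.cvtColor(img,cv2.COLOR_BGR2HSV);return cv2.inRange(h,(105,120,60),(125,255,255))
def blobs(m,amin=60):
    n,l,st,c=cv2.connectedComponentsWithStats(m);return [(c[i],st[i]) for i in range(1,n) if st[i,4]>amin]
E
python3 - <<'E'
from h import *
a={n:r.grab_frame(n) for n in("scene","top")}
for n,roi in(("scene",(220,270,180,250)),("top",(250,330,165,215))):
    p=a[n]["pixels"];x0,x1,y0,y1=roi
    cv2.imwrite(f"pics/{n}c.png",cv2.resize(p[y0:y1,x0:x1],None,fx=8,fy=8,interpolation=cv2.INTER_CUBIC))
    m=blue(p);k=np.zeros_like(m);k[y0:y1,x0:x1]=m[y0:y1,x0:x1];k=cv2.morphologyEx(k,cv2.MORPH_CLOSE,np.ones((5,5)))
    for c,s in blobs(k): print(n,c,s)
E
```

```text
scene [236.10227273 196.03977273] [228 190  17  13 176]
scene [255.11382114 230.72764228] [246 224  20  15 246]
top [266.63265306 182.7755102 ] [259 175  16  16 196]
top [309.72307692 186.91794872] [302 180  16  15 195]
```

View pics/scenec.png

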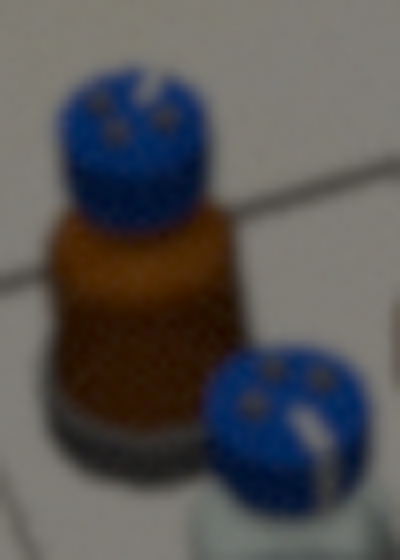

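View pics/topc.png

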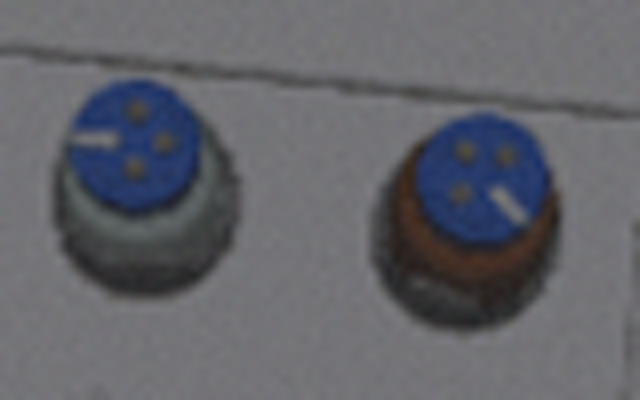

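```bash
python3 - <<'E'
from h import *
a={n:r.grab_frame(n) for n in("scene","top")}
for z in(.146,.150,.152):print(plane(*ray(a["top"],(309.9,187)),z),plane(*ray(a["top"],(266.3,182.8)),z))
print(tri(ray(a["top"],(309.5,187.8)),ray(a["scene"],(236.2,198))))
print(plane(*ray(a["scene"],(236.2,198)),.135))
c=plane(*ray(a["top"],(309.9,187)),.15); t=plane(*ray(a["top"],(250+524/8-.5,165+219/8-.5)),.15);print(np.degrees(np.arctan2(*(t-c)[[1,0]])))
s=r.read_state();print(s["time"],rot(s["tcp_rot"]))
E
```

```text
[ 0.58123435 -0.08954384  0.146     ] [0.59822975 0.04982687 0.146     ]
[ 0.58051113 -0.08929834  0.15      ] [0.59746224 0.04970916 0.15      ]
[ 0.58014952 -0.08917559  0.152     ] [0.59707848 0.04965031 0.152     ]
(array([ 0.58180578, -0.0895579 ,  0.13341938]), [np.float64(0.0010623465678413714), np.float64(0.001062346567841344)])
[ 0.58328098 -0.0888423   0.135     ]
-135.75594410520196
0.35 [[ 9.25719731e-01  3.78210152e-01 -2.47620493e-04]
 [ 3.78210229e-01 -9.25719616e-01  4.64165035e-04]
 [-5.36752193e-05 -5.23339334e-04 -9.99999862e-01]]
```

Cap axis is about (0.581, -0.089), the stripe points at about -136°, and the cap spacing of 0.140 m agrees. I'll move over first, going +y to begin with.

Request:
drive_tool:
  series:
    - {"xyz": [0.38,-0.93,0],"turn": [0,0,0],"claw": 1}
    - {"xyz": [0.38,-0.93,0],"turn": [0,0,0],"claw": 1}
    - {"xyz": [0.38,-0.93,0],"turn": [0,0,0],"claw": 1}
    - {"xyz": [0.38,-0.93,0],"turn": [0,0,0],"claw": 1}
    - {"xyz": [0.38,-0.93,0],"turn": [0,0,0],"claw": 1}
    - {"xyz": [0.9,-0.75,0],"turn": [0,0,0],"claw": 1}
    - {"xyz": [0.9,-0.75,0],"turn": [0,0,0],"claw": 1}
    - {"xyz": [0.9,-0.75,0],"turn": [0,0,0],"claw": 1}
    - {"xyz": [0.9,-0.75,0],"turn": [0,0,0],"claw": 1}
    - {"xyz": [0.9,-0.75,0],"turn": [0,0,0],"claw": 1}
    - {"xyz": [0.9,-0.75,0],"turn": [0,0,0],"claw": 1}
    - {"xyz": [0.9,-0.75,0],"turn": [0,0,0],"claw": 1}
  grip_force: 60

```text
time: 1.35
tool_pos: [0.3682, -0.3612, 0.2489]
tcp_rot: [0.005, 0.983, 0.184, -0.001]
contact_force: [1.5, -0.9, 0.9]
gripper_width: 0.0855
```

Request:
drive_tool:
  series:
    - {"xyz": [0.98,-0.58,0],"turn": [0,0,0],"claw": 1}
    - {"xyz": [0.98,-0.58,0],"turn": [0,0,0],"claw": 1}
    - {"xyz": [0.98,-0.58,0],"turn": [0,0,0],"claw": 1}
    - {"xyz": [0.98,-0.58,0],"turn": [0,0,0],"claw": 1}
    - {"xyz": [0.98,-0.58,0],"turn": [0,0,0],"claw": 1}
    - {"xyz": [0.98,-0.58,0],"turn": [0,0,0],"claw": 1}
    - {"xyz": [0.98,-0.58,0],"turn": [0,0,0],"claw": 1}
    - {"xyz": [0.98,-0.58,0],"turn": [0,0,0],"claw": 1}
    - {"xyz": [0.98,-0.58,0],"turn": [0,0,-0.035],"claw": 1}
    - {"xyz": [0.98,-0.58,0],"turn": [0,0,-0.035],"claw": 1}
    - {"xyz": [0,0,0],"turn": [0,0,-0.035],"claw": 1}
    - {"xyz": [0,0,0],"turn": [0,0,-0.035],"claw": 1}

```text
time: 2.35
tool_pos: [0.5541, -0.1143, 0.2502]
tcp_rot: [0.006, 0.913, 0.408, 0.002]
contact_force: [-0.5, -0.8, -1.0]
gripper_width: 0.0853
```

```bash
python3 - <<'E'
from h import *
s=r.read_state();print(s["qpos"],s["tool_pos"],rot(s["tcp_rot"]))
f=r.grab_frame("wrist");cv2.imwrite("pics/w1.png",f["pixels"])
print(proj(f,[.581,-.0893,.15],wristpose(f,s)))
E
```

```text
[ 0.24665279  0.39231991 -0.16727281  1.97356843  0.10232991  0.77322542
 -0.71213108] [ 0.55405183 -0.11425816  0.25024634] [[ 6.67860388e-01  7.44228894e-01  9.26581784e-03]
 [ 7.44286543e-01 -6.67805069e-01 -8.59838911e-03]
 [-2.11409492e-04  1.26389470e-02 -9.99920103e-01]]
(np.float64(282.1561869331066), np.float64(166.21941932428507))
```

View pics/w1.png

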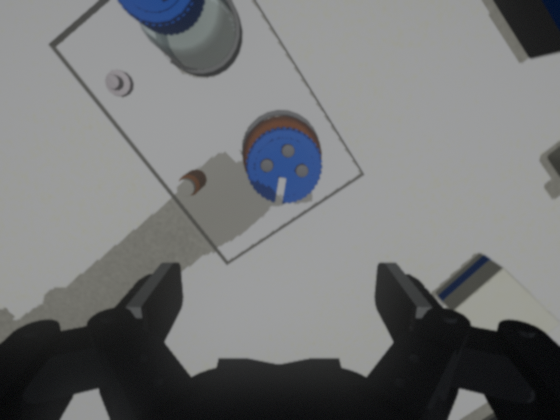

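The cap top is near (284,165), as projected, with the stripe pointing down in the picture. Next I wind the wrist back before descending.

Request:
drive_tool:
  series:
    - {"xyz": [0,0,0],"turn": [0,0,-0.039],"claw": 1}
    - {"xyz": [0,0,0],"turn": [0,0,-0.039],"claw": 1}
    - {"xyz": [0,0,0],"turn": [0,0,-0.039],"claw": 1}
    - {"xyz": [0,0,0],"turn": [0,0,-0.039],"claw": 1}
    - {"xyz": [0,0,0],"turn": [0,0,-0.039],"claw": 1}
    - {"xyz": [0,0,0],"turn": [0,0,-0.039],"claw": 1}
    - {"xyz": [0,0,0],"turn": [0,0,-0.039],"claw": 1}
    - {"xyz": [0,0,0],"turn": [0,0,-0.039],"claw": 1}
    - {"xyz": [0,0,0],"turn": [0,0,-0.039],"claw": 1}
    - {"xyz": [0,0,0],"turn": [0,0,-0.039],"claw": 1}
    - {"xyz": [0,0,0],"turn": [0,0,-0.039],"claw": 1}
    - {"xyz": [0,0,0],"turn": [0,0,-0.039],"claw": 1}

```text
time: 3.4
tool_pos: [0.5527, -0.1183, 0.2514]
tcp_rot: [0.007, 0.394, 0.919, -0.003]
contact_force: [-0.1, 0.2, -0.0]
gripper_width: 0.0855
```

```bash
cat > nav.py <<'E'
from h import *
def nav(goal=(.581,-.0893,None)):
    s=r.read_state();M=rot(s["tcp_rot"])
    g=np.array([goal[0],goal[1],s["tool_pos"][2] if goal[2] is None else goal[2]])
    d=M.T@(g-s["tool_pos"])
    down=M.T@np.array([0,0,-1.]); tilt=np.cross([0,0,1],down)
    print("t",s["time"],"q",s["qpos"].round(3),"pos",s["tool_pos"].round(4))
    print("shift units",(d/.025).round(3),"tilt-turn units",(tilt/np.pi).round(4),"x yaw deg",np.degrees(np.arctan2(M[1,0],M[0,0])).round(2))
    print("F",s["contact_force"].round(1),"M",s["moment"].round(3),"w",round(s["gripper_width"],4),"eff7",s["effort"][6].round(3))
    return s
E
python3 -c "
from nav import *
nav()"
```

```text
t 3.4 q [ 0.533  0.431 -0.543  1.963  0.316  0.818  0.575] pos [ 0.5527 -0.1183  0.2514]
shift units [ 0.061  1.621 -0.002] tilt-turn units [-0.0001  0.0049  0.    ] x yaw deg 133.6
F [-0.1  0.2 -0. ] M [ 0.018  0.009 -0.016] w 0.0855 eff7 -0.85
```

Request:
drive_tool:
  series:
    - {"xyz": [0,0,0],"turn": [0,0,-0.039],"claw": 1}
    - {"xyz": [0,0,0],"turn": [0,0,-0.039],"claw": 1}
    - {"xyz": [0,0,0],"turn": [0,0,-0.039],"claw": 1}
    - {"xyz": [0,0,0],"turn": [0,0,-0.039],"claw": 1}
    - {"xyz": [0,0,0],"turn": [0,0,-0.039],"claw": 1}
    - {"xyz": [0,0,0],"turn": [0,0,-0.039],"claw": 1}
    - {"xyz": [0,0,0],"turn": [0,0,-0.039],"claw": 1}
    - {"xyz": [0,0,0],"turn": [0,0,-0.039],"claw": 1}
    - {"xyz": [0,0,0],"turn": [0,0,-0.039],"claw": 1}
    - {"xyz": [0,0,0],"turn": [0,0,-0.039],"claw": 1}
    - {"xyz": [0,0,0],"turn": [0,0,-0.039],"claw": 1}
    - {"xyz": [0,0,0],"turn": [0,0,-0.039],"claw": 1}

```text
time: 4.4
tool_pos: [0.549, -0.1281, 0.2512]
tcp_rot: [-0.0, -0.338, 0.941, -0.01]
contact_force: [-0.3, -0.9, -0.2]
gripper_width: 0.0856
```

```bash
python3 -c "
from nav import *
nav()"
```

```text
t 4.4 q [ 0.803  0.532 -0.926  1.955  0.56   0.922  1.851] pos [ 0.549  -0.1281  0.2512]
shift units [-1.976  0.38  -0.021] tilt-turn units [-0.0059 -0.0023  0.    ] x yaw deg -140.49
F [-0.3 -0.9 -0.2] M [ 0.005 -0.041 -0.033] w 0.0856 eff7 -0.831
```

Request:
drive_tool:
  series:
    - {"xyz": [0,0,0],"turn": [0,0,-0.039],"claw": 1}
    - {"xyz": [0,0,0],"turn": [0,0,-0.039],"claw": 1}
    - {"xyz": [0,0,0],"turn": [0,0,-0.039],"claw": 1}
    - {"xyz": [0,0,0],"turn": [0,0,-0.039],"claw": 1}
    - {"xyz": [0,0,0],"turn": [0,0,0],"claw": 1}

```text
time: 4.82
tool_pos: [0.5471, -0.1327, 0.2501]
tcp_rot: [-0.005, -0.56, 0.829, -0.01]
contact_force: [0.7, -0.1, 0.6]
gripper_width: 0.0855
```

```bash
python3 -c "
from nav import *
nav()"
```

```text
t 4.8167 q [ 0.882  0.587 -1.052  1.953  0.648  0.978  2.271] pos [ 0.5471 -0.1327  0.2501]
shift units [-2.117 -0.607 -0.034] tilt-turn units [-0.0034 -0.0061  0.    ] x yaw deg -111.95
F [ 0.7 -0.1  0.6] M [ 0.09  0.01 -0.03] w 0.0855 eff7 0.559
```

Request:
drive_tool:
  series:
    - {"xyz": [-0.7,-0.2,0],"turn": [-0.003,-0.006,0],"claw": 1}
    - {"xyz": [-0.7,-0.2,0],"turn": [0,0,0],"claw": 1}
    - {"xyz": [-0.7,-0.2,0],"turn": [0,0,0],"claw": 1}
    - {"xyz": [0,0,0],"turn": [0,0,0],"claw": 1}

```text
time: 5.15
tool_pos: [0.5824, -0.0902, 0.2487]
tcp_rot: [0.0, -0.549, 0.836, 0.001]
contact_force: [-0.1, 0.2, 0.4]
gripper_width: 0.0852
```

```bash
python3 - <<'E'
from nav import *
s=nav()
f=r.grab_frame("wrist");P=wristpose(f,s)
cv2.imwrite("pics/w2.png",f["pixels"])
m=blue(f["pixels"]);cv2.imwrite("pics/w2m.png",m)
print(proj(f,[.581,-.0893,.15],P))
for c,st in blobs(m,300):print(c,st)
E
```

```text
t 5.15 q [ 0.78   0.622 -1.034  1.893  0.635  1.     2.196] pos [ 0.5824 -0.0902  0.2487]
shift units [-0.013  0.065  0.   ] tilt-turn units [ 0.0005  0.0004 -0.    ] x yaw deg -113.36
F [-0.1  0.2  0.4] M [ 0.077 -0.027  0.045] w 0.0852 eff7 -0.078
(np.float64(279.49036514897267), np.float64(219.42935119648237))
[278.13764625 214.72367515] [ 245  180   69   69 2906]
[ 26.56409274 286.44893658] [   0  208   81  136 5219]
[327.10115607 352.26396917] [ 294  338   61   34 1038]
```

View pics/w2.png

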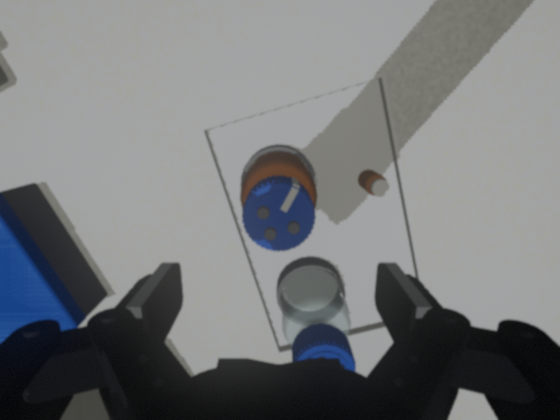

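```bash
python3 - <<'E'
from nav import *
s=r.read_state();f=r.grab_frame("wrist");P=wristpose(f,s)
a=cv2.imread("pics/w1.png")
for img,roi in((a,(225,345,100,220)),(f["pixels"],(225,335,160,260))):
    x0,x1,y0,y1=roi;m=blue(img)[y0:y1,x0:x1]
    m=cv2.morphologyEx(m,cv2.MORPH_CLOSE,np.ones((15,15)))
    c=max(cv2.findContours(m,cv2.RETR_EXTERNAL,cv2.CHAIN_APPROX_NONE)[0],key=cv2.contourArea)
    el=cv2.fitEllipse(cv2.convexHull(c));print("ell",el[0][0]+x0,el[0][1]+y0,el[1])
    last=(el[0][0]+x0,el[0][1]+y0)
    o=cv2.resize(img[y0:y1,x0:x1],None,fx=4,fy=4);cv2.ellipse(o,((el[0][0]*4+2,el[0][1]*4+2),(el[1][0]*4,el[1][1]*4),el[2]),(0,255,0),1)
    cv2.imwrite(f"pics/ell{x1}.png",o)
print(plane(*ray(f,last,P),.15))
# w1 pose
Rm=np.array([[.66786,.744229,.009266],[.744287,-.667805,-.008598],[-.000211,.012639,-.99992]]);T=np.eye(4);T[:3,:3]=Rm;T[:3,3]=[.55405183,-.11425816,.25024634];T=T@f["hand_eye"]
print(plane(*ray(f,(284,165),(T[:3,:3],T[:3,3])),.15))
E
```

```text
ell 283.6388397216797 164.74860382080078 (73.33023071289062, 73.70027923583984)
ell 277.74725341796875 219.18407821655273 (67.21671295166016, 75.59663391113281)
[ 0.58066493 -0.09194649  0.15      ]
[ 0.58410718 -0.08946042  0.15      ]
```

```bash
cd pics; python3 -c "
import cv2,numpy as np
a=cv2.imread('ell345.png');b=cv2.imread('ell335.png');b=cv2.copyMakeBorder(b,0,480-b.shape[0],0,0,0);cv2.imwrite('e.png',cv2.resize(np.hstack([a,b]),(800,417)))"
```

```text
(no output)
```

View pics/e.png

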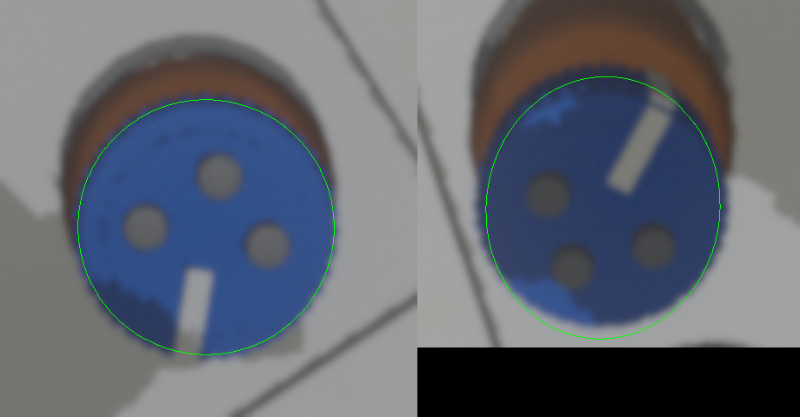

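The refined centre is about (0.582, -0.0895), and the TCP is already within 1 mm of it. Descending now.

Request:
drive_tool:
  series:
    - {"xyz": [0,0.02,0.7],"turn": [0,0,0],"claw": 1}
    - {"xyz": [0,0,0.7],"turn": [0,0,0],"claw": 1}
    - {"xyz": [0,0,0.7],"turn": [0,0,0],"claw": 1}
    - {"xyz": [0,0,0.7],"turn": [0,0,0],"claw": 1}
    - {"xyz": [0,0,0.6],"turn": [0,0,0],"claw": 1}
    - {"xyz": [0,0,0.5],"turn": [0,0,0],"claw": 1}
    - {"xyz": [0,0,0.3],"turn": [0,0,0],"claw": 1}
    - {"xyz": [0,0,0],"turn": [0,0,0],"claw": 1}

```text
time: 5.92
tool_pos: [0.5773, -0.1007, 0.1384]
tcp_rot: [-0.005, -0.541, 0.841, -0.002]
contact_force: [-0.2, 0.1, -0.4]
gripper_width: 0.0852
```

```bash
python3 -c "
from nav import *
nav((.582,-.0895,.135))
f=r.grab_frame('wrist');cv2.imwrite('pics/w3.png',f['pixels'])"
```

```text
t 5.9167 q [ 0.698  0.738 -0.897  1.979  0.803  0.835  2.054] pos [ 0.5773 -0.1007  0.1384]
shift units [-0.486  0.013  0.129] tilt-turn units [ 0.0006 -0.0036  0.    ] x yaw deg -114.48
F [-0.2  0.1 -0.4] M [ 0.002  0.016 -0.017] w 0.0852 eff7 -0.051
```

View pics/w3.png

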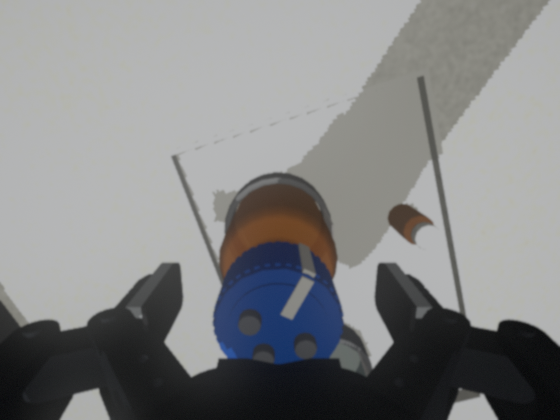

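The TCP drifted 12 mm sideways along tool x. The cap is between the fingers, with its centre near column 279, so I correct that and then close.

Request:
drive_tool:
  series:
    - {"xyz": [-0.25,0,0.06],"turn": [0,-0.0036,0],"claw": 1}
    - {"xyz": [-0.24,0.01,0.06],"turn": [0,0,0],"claw": 1}
    - {"xyz": [0,0,0],"turn": [0,0,0],"claw": 1}

```text
time: 6.22
tool_pos: [0.5843, -0.0883, 0.1375]
tcp_rot: [0.002, -0.541, 0.841, 0.0]
contact_force: [0.1, 1.2, 0.9]
gripper_width: 0.0854
```

```bash
python3 -c "
from nav import *
nav((.582,-.0895,.135))"
```

```text
t 6.2167 q [ 0.682  0.744 -0.9    1.973  0.802  0.826  2.038] pos [ 0.5843 -0.0883  0.1375]
shift units [0.083 0.063 0.098] tilt-turn units [-0.0005  0.0011  0.    ] x yaw deg -114.56
F [0.1 1.2 0.9] M [0.045 0.012 0.036] w 0.0854 eff7 -0.048
```

Request:
drive_tool:
  series:
    - {"xyz": [0.08,0.05,0.12],"turn": [0,0.001,0],"claw": 1}
    - {"xyz": [0,0,0],"turn": [0,0,0],"claw": -1}
    - {"xyz": [0,0,0],"turn": [0,0,0],"claw": -1}
    - {"xyz": [0,0,0],"turn": [0,0,0],"claw": -1}
    - {"xyz": [0,0,0],"turn": [0,0,0],"claw": -1}
    - {"xyz": [0,0,0],"turn": [0,0,0],"claw": -1}
    - {"xyz": [0,0,0],"turn": [0,0,0],"claw": -1}
  grip_force: 60

```text
time: 6.8
tool_pos: [0.5833, -0.0882, 0.1366]
tcp_rot: [0.002, -0.541, 0.841, -0.002]
contact_force: [-0.2, 0.5, -0.4]
gripper_width: 0.0504
```

```bash
python3 -c "
from nav import *
nav((.582,-.0895,.135))
f=r.grab_frame('wrist');cv2.imwrite('pics/w4.png',f['pixels'])"
```

```text
t 6.8 q [ 0.68   0.742 -0.897  1.977  0.807  0.822  2.033] pos [ 0.5833 -0.0882  0.1366]
shift units [0.068 0.029 0.064] tilt-turn units [-0.0015  0.0003  0.    ] x yaw deg -114.49
F [-0.2  0.5 -0.4] M [0.109 0.05  0.029] w 0.0504 eff7 -0.004
```

View pics/w4.png

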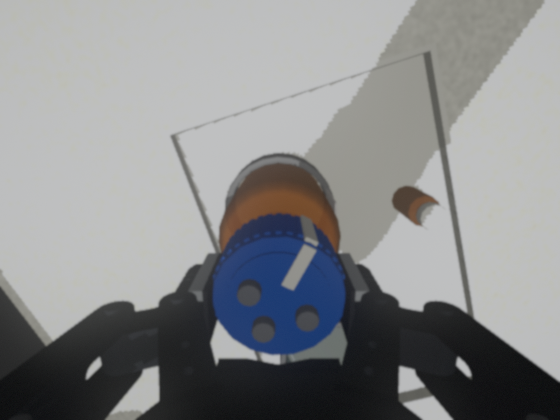

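The jaws closed on the cap at a 50.4 mm opening, straddling it evenly. I'll start turning clockwise (+z) with a few rows and check.

Request:
drive_tool:
  series:
    - {"xyz": [0,0,0.004],"turn": [0,0,0.03],"claw": -1}
    - {"xyz": [0,0,0.004],"turn": [0,0,0.03],"claw": -1}
    - {"xyz": [0,0,0.004],"turn": [0,0,0.03],"claw": -1}
    - {"xyz": [0,0,0.004],"turn": [0,0,0.03],"claw": -1}
    - {"xyz": [0,0,0.004],"turn": [0,0,0.03],"claw": -1}
    - {"xyz": [0,0,0.004],"turn": [0,0,0.03],"claw": -1}

```text
time: 7.35
tool_pos: [0.5844, -0.0892, 0.136]
tcp_rot: [0.003, -0.273, 0.962, -0.001]
contact_force: [1.6, -0.3, -0.2]
gripper_width: 0.0505
```

```bash
python3 -c "
from nav import *
nav((.582,-.0895,.135))
f=r.grab_frame('wrist');cv2.imwrite('pics/w5.png',f['pixels'])"
```

```text
t 7.35 q [ 0.596  0.689 -0.755  1.979  0.699  0.745  1.543] pos [ 0.5844 -0.0892  0.136 ]
shift units [0.088 0.04  0.041] tilt-turn units [-0.0013  0.0017  0.    ] x yaw deg -148.27
F [ 1.6 -0.3 -0.2] M [-0.041  0.093  0.054] w 0.0505 eff7 0.568
```

View pics/w5.png

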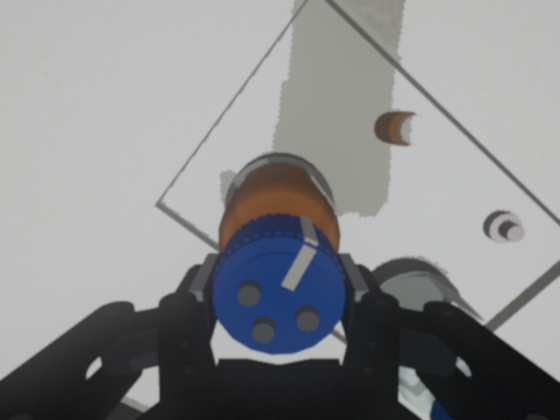

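No slip: the stripe is unchanged relative to the jaws. It has turned 34°, and I continue.

Request:
drive_tool:
  series:
    - {"xyz": [0,0,0.004],"turn": [0,0,0.034],"claw": -1}
    - {"xyz": [0,0,0.004],"turn": [0,0,0.034],"claw": -1}
    - {"xyz": [0,0,0.004],"turn": [0,0,0.034],"claw": -1}
    - {"xyz": [0,0,0.004],"turn": [0,0,0.034],"claw": -1}
    - {"xyz": [0,0,0.004],"turn": [0,0,0.034],"claw": -1}
    - {"xyz": [0,0,0.004],"turn": [0,0,0.034],"claw": -1}
    - {"xyz": [0,0,0.004],"turn": [0,0,0.034],"claw": -1}
    - {"xyz": [0,0,0.004],"turn": [0,0,0.034],"claw": -1}
    - {"xyz": [0,0,0.004],"turn": [0,0,0.034],"claw": -1}
    - {"xyz": [0,0,0.004],"turn": [0,0,0.034],"claw": -1}
    - {"xyz": [0,0,0.004],"turn": [0,0,0.034],"claw": -1}
    - {"xyz": [0,0,0.004],"turn": [0,0,0.034],"claw": -1}

```text
time: 8.4
tool_pos: [0.584, -0.0923, 0.1347]
tcp_rot: [0.003, 0.373, 0.928, -0.002]
contact_force: [-0.7, -0.4, 1.4]
gripper_width: 0.0505
```

```bash
python3 -c "
from nav import *
nav((.582,-.0895,.135))"
```

```text
t 8.4 q [ 0.367  0.606 -0.406  1.988  0.407  0.621  0.499] pos [ 0.584  -0.0923  0.1347]
shift units [ 0.136  0.024 -0.011] tilt-turn units [-0.0004  0.0022  0.    ] x yaw deg 136.25
F [-0.7 -0.4  1.4] M [-0.096  0.207  0.05 ] w 0.0505 eff7 0.59
```

Request:
drive_tool:
  series:
    - {"xyz": [0.03,0,0.003],"turn": [0,0.0005,0.034],"claw": -1}
    - {"xyz": [0.03,0,0.003],"turn": [0,0.0005,0.034],"claw": -1}
    - {"xyz": [0.03,0,0.003],"turn": [0,0.0005,0.034],"claw": -1}
    - {"xyz": [0.03,0,0.003],"turn": [0,0.0005,0.034],"claw": -1}
    - {"xyz": [0.02,0,0.003],"turn": [0,0,0.034],"claw": -1}
    - {"xyz": [0.02,0,0.003],"turn": [0,0,0.034],"claw": -1}
    - {"xyz": [0.02,0,0.003],"turn": [0,0,0.034],"claw": -1}
    - {"xyz": [0.02,0,0.003],"turn": [0,0,0.034],"claw": -1}
    - {"xyz": [0.02,0,0.003],"turn": [0,0,0.034],"claw": -1}

```text
time: 9.15
tool_pos: [0.5818, -0.0929, 0.1338]
tcp_rot: [0.002, 0.768, 0.64, -0.003]
contact_force: [-0.3, -0.2, 0.1]
gripper_width: 0.0508
```

```bash
python3 -c "
from nav import *
nav((.582,-.0895,.135))
f=r.grab_frame('wrist');cv2.imwrite('pics/w6.png',f['pixels'])"
```

```text
t 9.15 q [ 0.173  0.58  -0.133  1.999  0.147  0.573 -0.244] pos [ 0.5818 -0.0929  0.1338]
shift units [ 0.135 -0.019 -0.048] tilt-turn units [-0.0002  0.0023  0.    ] x yaw deg 79.61
F [-0.3 -0.2  0.1] M [-0.084  0.203  0.024] w 0.0508 eff7 0.57
```

View pics/w6.png

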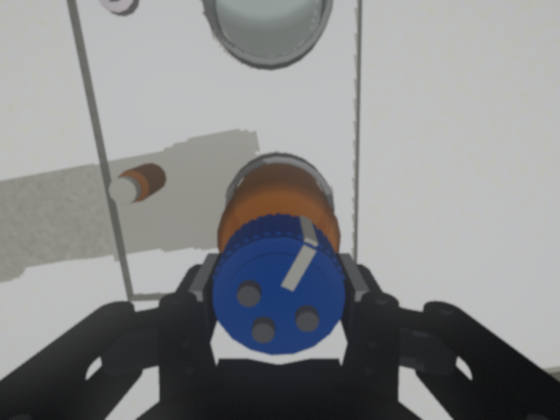

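Still no slip after 166°. From here I watch for the stop.

Request:
drive_tool:
  series:
    - {"xyz": [0.02,0,0.003],"turn": [0,0.0005,0.025],"claw": -1}
    - {"xyz": [0.02,0,0.003],"turn": [0,0.0005,0.025],"claw": -1}
    - {"xyz": [0.02,0,0.003],"turn": [0,0.0005,0.025],"claw": -1}
    - {"xyz": [0.02,0,0.003],"turn": [0,0.0005,0.025],"claw": -1}
    - {"xyz": [0.02,0,0.003],"turn": [0,0.0005,0.025],"claw": -1}
    - {"xyz": [0.02,0,0.003],"turn": [0,0.0005,0.025],"claw": -1}

```text
time: 9.7
tool_pos: [0.5808, -0.0925, 0.1333]
tcp_rot: [-0.0, 0.896, 0.444, -0.002]
contact_force: [-1.0, -0.9, 2.4]
gripper_width: 0.0508
```

```bash
python3 -c "
from nav import *
nav((.582,-.0895,.135))"
```

```text
t 9.7 q [ 0.085  0.578 -0.007  2.004  0.011  0.564 -0.581] pos [ 0.5808 -0.0925  0.1333]
shift units [ 0.124 -0.033 -0.067] tilt-turn units [-0.0008  0.0012  0.    ] x yaw deg 52.68
F [-1.  -0.9  2.4] M [-0.148  0.272  0.076] w 0.0508 eff7 0.372
```

Request:
drive_tool:
  series:
    - {"xyz": [0.01,0,0.003],"turn": [0,0,0.025],"claw": -1}
    - {"xyz": [0.01,0,0.003],"turn": [0,0,0.025],"claw": -1}
    - {"xyz": [0.01,0,0.003],"turn": [0,0,0.025],"claw": -1}
    - {"xyz": [0.01,0,0.003],"turn": [0,0,0.025],"claw": -1}
    - {"xyz": [0.01,0,0.003],"turn": [0,0,0.025],"claw": -1}
    - {"xyz": [0.01,0,0.003],"turn": [0,0,0.025],"claw": -1}

```text
time: 10.2
tool_pos: [0.5801, -0.0916, 0.1329]
tcp_rot: [-0.001, 0.974, 0.224, -0.005]
contact_force: [-0.8, -1.1, 1.6]
gripper_width: 0.0508
```

```bash
python3 -c "
from nav import *
nav((.582,-.0895,.135))"
```

```text
t 10.2 q [-0.009  0.584  0.123  2.006 -0.123  0.567 -0.92 ] pos [ 0.5801 -0.0916  0.1329]
shift units [ 0.103 -0.044 -0.086] tilt-turn units [-0.001   0.0028  0.    ] x yaw deg 25.93
F [-0.8 -1.1  1.6] M [-0.068  0.156  0.092] w 0.0508 eff7 0.376
```

Request:
drive_tool:
  series:
    - {"xyz": [0.01,0,0.003],"turn": [0,0.0005,0.025],"claw": -1}
    - {"xyz": [0.01,0,0.003],"turn": [0,0.0005,0.025],"claw": -1}
    - {"xyz": [0.01,0,0.003],"turn": [0,0.0005,0.025],"claw": -1}
    - {"xyz": [0.01,0,0.003],"turn": [0,0.0005,0.025],"claw": -1}
    - {"xyz": [0.01,0,0.003],"turn": [0,0.0005,0.025],"claw": -1}
    - {"xyz": [0.01,0,0.003],"turn": [0,0.0005,0.025],"claw": -1}

```text
time: 10.7
tool_pos: [0.5807, -0.0905, 0.1325]
tcp_rot: [-0.0, 1.0, 0.001, -0.002]
contact_force: [-1.5, -1.9, 0.6]
gripper_width: 0.0507
```

```bash
python3 -c "
from nav import *
nav((.582,-.0895,.135))"
```

```text
t 10.7 q [-0.098  0.594  0.247  2.013 -0.256  0.568 -1.243] pos [ 0.5807 -0.0905  0.1325]
shift units [ 0.053 -0.038 -0.098] tilt-turn units [-0.      0.0013  0.    ] x yaw deg 0.13
F [-1.5 -1.9  0.6] M [-0.512 -0.116  2.658] w 0.0507 eff7 -2.132
```

The moment jumped to 2.66 N m, which is the stop. I'll check for slip.

Request:
drive_tool:
  series:
    - {"xyz": [0,0,0],"turn": [0,0,0.004],"claw": -1}
    - {"xyz": [0,0,0],"turn": [0,0,0.004],"claw": -1}

```text
time: 10.87
tool_pos: [0.5805, -0.0904, 0.1325]
tcp_rot: [0.001, 1.0, -0.005, -0.003]
contact_force: [-1.7, -1.5, 2.1]
gripper_width: 0.0506
```

```bash
python3 -c "
from nav import *
nav((.582,-.0895,.135))
f=r.grab_frame('wrist');cv2.imwrite('pics/w7.png',f['pixels'])
f=r.grab_frame('top');p=f['pixels']
cv2.imwrite('pics/t7.png',cv2.resize(p[165:215,250:330],None,fx=8,fy=8,interpolation=2))
def stripe(fn):
    im=cv2.imread(fn);h=cv2.cvtColor(im,cv2.COLOR_BGR2HSV);roi=np.zeros(h.shape[:2],np.uint8);roi[245:300,270:325]=255
    m=cv2.inRange(h,(0,0,100),(180,90,255))&roi;c=max(cv2.findContours(m,0,1)[0],key=cv2.contourArea)
    print(fn,cv2.minAreaRect(c))
for k in(4,5,6,7):stripe(f'pics/w{k}.png')
"
```

```text
t 10.8667 q [-0.103  0.594  0.253  2.013 -0.258  0.57  -1.255] pos [ 0.5805 -0.0904  0.1325]
shift units [ 0.06  -0.038 -0.1  ] tilt-turn units [ 0.0006  0.0017 -0.    ] x yaw deg -0.63
F [-1.7 -1.5  2.1] M [-0.189  0.058  0.765] w 0.0506 eff7 -0.698
pics/w4.png ((299.42144775390625, 265.1759948730469), (15.35610580444336, 52.38526153564453), 29.24882698059082)
pics/w5.png ((298.3045349121094, 267.1705322265625), (15.35610580444336, 48.79053497314453), 29.24882698059082)
pics/w6.png ((298.0846252441406, 267.4769287109375), (15.256270408630371, 48.86967849731445), 29.744882583618164)
pics/w7.png ((293.91375732421875, 267.46551513671875), (15.412713050842285, 47.72370147705078), 21.801406860351562)
```

View pics/w7.png

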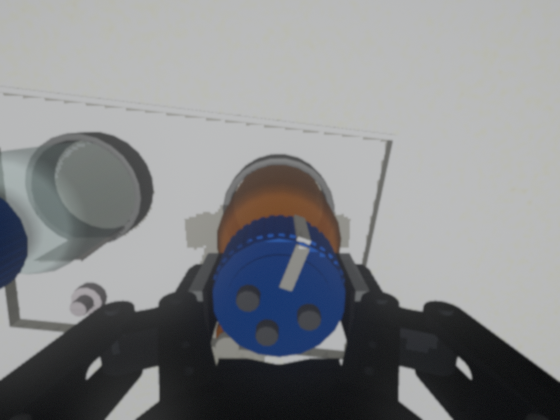

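The cap has bottomed out. The moment peaked, and the stripe swung about 8° relative to the jaws, so they slipped on the stalled cap. Tool yaw is -0.6° with the cap at 0, so the target is a tool yaw of about +89.4°. Now backing off.

Request:
drive_tool:
  series:
    - {"xyz": [0,0,-0.003],"turn": [0,0,-0.025],"claw": -1}
    - {"xyz": [0,0,-0.003],"turn": [0,0,-0.025],"claw": -1}
    - {"xyz": [0,0,-0.003],"turn": [0,0,-0.025],"claw": -1}
    - {"xyz": [0,0,-0.003],"turn": [0,0,-0.025],"claw": -1}
    - {"xyz": [0,0,-0.003],"turn": [0,0,-0.025],"claw": -1}
    - {"xyz": [0,0,-0.003],"turn": [0,0,-0.025],"claw": -1}
    - {"xyz": [0,0,-0.003],"turn": [0,0,-0.025],"claw": -1}
    - {"xyz": [0,0,-0.003],"turn": [0,0,-0.025],"claw": -1}
    - {"xyz": [0,0,-0.003],"turn": [0,0,-0.025],"claw": -1}
    - {"xyz": [0,0,-0.003],"turn": [0,0,-0.025],"claw": -1}
    - {"xyz": [0,0,-0.003],"turn": [0,0,-0.025],"claw": -1}
    - {"xyz": [0,0,-0.003],"turn": [0,0,-0.025],"claw": -1}

```text
time: 11.97
tool_pos: [0.5813, -0.0922, 0.1334]
tcp_rot: [-0.004, 0.891, 0.455, 0.002]
contact_force: [0.4, -0.2, 1.0]
gripper_width: 0.0505
```

```bash
python3 -c "
from nav import *
nav((.582,-.0895,.135))"
```

```text
t 11.9667 q [ 0.104  0.578 -0.026  2.003  0.009  0.563 -0.553] pos [ 0.5813 -0.0922  0.1334]
shift units [ 0.104 -0.039 -0.062] tilt-turn units [-0.002  -0.0022  0.    ] x yaw deg 54.08
F [ 0.4 -0.2  1. ] M [-0.255 -0.015 -0.055] w 0.0505 eff7 -0.398
```

Request:
drive_tool:
  series:
    - {"xyz": [0,0,-0.003],"turn": [0,0,-0.025],"claw": -1}
    - {"xyz": [0,0,-0.003],"turn": [0,0,-0.025],"claw": -1}
    - {"xyz": [0,0,-0.003],"turn": [0,0,-0.025],"claw": -1}
    - {"xyz": [0,0,-0.003],"turn": [0,0,-0.025],"claw": -1}
    - {"xyz": [0,0,-0.003],"turn": [0,0,-0.025],"claw": -1}
    - {"xyz": [0,0,-0.003],"turn": [0,0,-0.025],"claw": -1}
    - {"xyz": [0,0,-0.003],"turn": [0,0,-0.02],"claw": -1}
    - {"xyz": [0,0,0],"turn": [0,0,-0.01],"claw": -1}
    - {"xyz": [0,0,0],"turn": [0,0,0],"claw": -1}

```text
time: 12.72
tool_pos: [0.5822, -0.0926, 0.1339]
tcp_rot: [-0.007, 0.726, 0.688, 0.007]
contact_force: [0.7, 1.0, 1.9]
gripper_width: 0.0508
```

```bash
python3 -c "
from nav import *
nav((.582,-.0895,.135))
f=r.grab_frame('wrist');cv2.imwrite('pics/w8.png',f['pixels'])
f=r.grab_frame('top');p=f['pixels']
cv2.imwrite('pics/t8.png',cv2.resize(p[165:215,250:330],None,fx=8,fy=8,interpolation=2))
def stripe(fn):
    im=cv2.imread(fn);h=cv2.cvtColor(im,cv2.COLOR_BGR2HSV);roi=np.zeros(h.shape[:2],np.uint8);roi[245:300,270:325]=255
    m=cv2.inRange(h,(0,0,100),(180,90,255))&roi;c=max(cv2.findContours(m,0,1)[0],key=cv2.contourArea)
    print(fn,cv2.minAreaRect(c))
for k in(6,7,8):stripe(f'pics/w{k}.png')
"
```

```text
t 12.7167 q [ 0.232  0.584 -0.197  1.995  0.162  0.577 -0.122] pos [ 0.5822 -0.0926  0.1339]
shift units [ 0.124 -0.014 -0.041] tilt-turn units [ 0.0002 -0.0064  0.    ] x yaw deg 86.95
F [0.7 1.  1.9] M [-0.31   0.109  0.054] w 0.0508 eff7 0.065
pics/w6.png ((298.0846252441406, 267.4769287109375), (15.256270408630371, 48.86967849731445), 29.744882583618164)
pics/w7.png ((293.91375732421875, 267.46551513671875), (15.412713050842285, 47.72370147705078), 21.801406860351562)
pics/w8.png ((294.0836181640625, 265.3803405761719), (15.345634460449219, 48.49907684326172), 23.629377365112305)
```

View pics/w8.png

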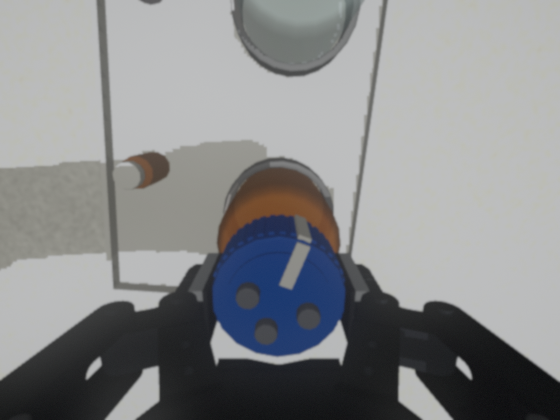

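Tool yaw is 86.95°. I'll measure the cap-to-jaw rotation properly from the three stubs, cast onto the stub-top plane in tool coordinates.

```bash
cat > stubs.py <<'E'
from nav import *
def feats(fn,f):
    im=cv2.imread(fn);h=cv2.cvtColor(im,cv2.COLOR_BGR2HSV)
    out=[]
    for (x,y) in((248,295),(265,332),(308,318)):
        roi=np.zeros(h.shape[:2],np.uint8);cv2.circle(roi,(x,y),17,255,-1)
        m=cv2.inRange(h,(0,0,30),(180,120,130))&roi
        m=cv2.morphologyEx(m,cv2.MORPH_OPEN,np.ones((3,3)))
        c=max(cv2.findContours(m,0,1)[0],key=cv2.contourArea);M=cv2.moments(c);out.append((M["m10"]/M["m00"],M["m01"]/M["m00"]))
    T=f["hand_eye"];pts=[]
    for uv in out: pts.append(plane(*ray(f,uv,(T[:3,:3],T[:3,3])),-.0195)[:2])
    return np.array(out),np.array(pts)
def ang(A,B):
    a=A-A.mean(0);b=B-B.mean(0);return np.degrees(np.arctan2((a[:,0]*b[:,1]-a[:,1]*b[:,0]).sum(),(a*b).sum()))
if __name__=="__main__":
    import sys
    f=r.grab_frame("wrist");F={}
    for k in sys.argv[1:]:
        px,F[k]=feats(f"pics/w{k}.png",f);print(k,px.round(1).tolist(),(F[k].mean(0)*1000).round(1),"rot vs first",ang(F[sys.argv[1]],F[k]).round(2))
E
python3 stubs.py 5 6 7 8
```

```text
5 [[248.7, 292.8], [263.1, 329.2], [306.8, 318.0]] [ 0.3 -2.6] rot vs first 0.0
6 [[248.5, 293.2], [263.0, 329.5], [306.6, 318.3]] [ 0.1 -2.7] rot vs first -0.14
7 [[247.7, 297.9], [266.5, 332.6], [308.5, 317.0]] [-0.7 -2.1] rot vs first -6.63
8 [[247.5, 295.4], [265.6, 331.0], [308.1, 315.8]] [-0.  -2.3] rot vs first -5.48
```

Relative to the stop pose the cap has turned about 86.4°, allowing for 1.15° of lag. I add the last 3.6°.

Request:
drive_tool:
  series:
    - {"xyz": [0,0,-0.002],"turn": [0,0,-0.012],"claw": -1}
    - {"xyz": [0,0,0],"turn": [0,0,-0.012],"claw": -1}
    - {"xyz": [0,0,0],"turn": [0,0,0],"claw": -1}
    - {"xyz": [0,0,0],"turn": [0,0,0],"claw": -1}

```text
time: 13.2
tool_pos: [0.5823, -0.0926, 0.134]
tcp_rot: [-0.006, 0.7, 0.714, 0.008]
contact_force: [0.3, -0.0, 0.8]
gripper_width: 0.0505
```

```bash
python3 -c "
from nav import *
nav((.582,-.0895,.135))
f=r.grab_frame('wrist');cv2.imwrite('pics/w9.png',f['pixels'])"; python3 stubs.py 7 8 9
```

```text
t 13.2 q [ 0.246  0.586 -0.216  1.994  0.182  0.579 -0.069] pos [ 0.5823 -0.0926  0.134 ]
shift units [ 0.126 -0.01  -0.037] tilt-turn units [ 0.0007 -0.0062  0.    ] x yaw deg 91.11
F [ 0.3 -0.   0.8] M [-0.327  0.052  0.109] w 0.0505 eff7 -0.041
7 [[247.7, 297.9], [266.5, 332.6], [308.5, 317.0]] [-0.7 -2.1] rot vs first 0.0
8 [[247.5, 295.4], [265.6, 331.0], [308.1, 315.8]] [ 0.  -2.3] rot vs first 1.15
9 [[247.6, 295.5], [265.8, 331.1], [308.2, 315.8]] [ 0.  -2.3] rot vs first 1.09
```

Cap is at about 90.6° off the stop. Cross-checking with the fixed cameras and the surroundings.

```bash
python3 -c "
from nav import *
import numpy as np
a=r.grab_frame('scene')['pixels'];p=r.grab_frame('top')['pixels']
A=cv2.resize(a[170:290,200:320],(480,480),interpolation=2);B=cv2.resize(p[165:245,235:335],(300,240),interpolation=2)
B=cv2.copyMakeBorder(B,0,240,0,0,0);cv2.imwrite('pics/f.png',np.hstack([A,B]))
nav()"
```

```text
t 13.4 q [ 0.245  0.586 -0.216  1.995  0.182  0.579 -0.068] pos [ 0.5823 -0.0926  0.134 ]
shift units [ 0.132 -0.048  0.002] tilt-turn units [ 0.0006 -0.0062  0.    ] x yaw deg 91.15
F [ 0.4 -0.4  1.1] M [-0.281  0.031  0.094] w 0.0504 eff7 -0.032
```

View pics/f.png

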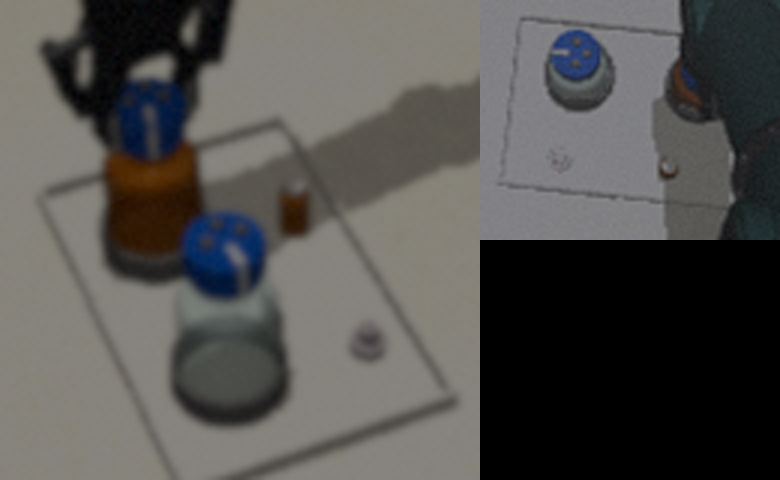

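The stripe on the amber cap faces the scene camera at roughly the expected heading of about 75°. The clear cap, vial and fitting look unchanged. Handing in with the grip held.

```bash
python3 -c "
from workcell import r
print(r.finish_job())"
```

```text
the job is handed in; nothing more can be done
None
```

The amber bottle's cap is screwed down to its stop and backed off about a quarter turn. I handed the job in at about 13.4 s, still gripping the cap at 60 N.

- **Screwing down:** one grasp took it about 239° (4.2 rad) clockwise. The stop showed as a jump to 2.7 N m on the wrist. The jaws slipped about 6.6° on the stalled cap, and I allowed for this.
- **Backing off:** the tool turned 91.7° back from the stop, and the wrist camera showed the cap lagging 1.1° in the jaws. That puts the cap at about 90.6° (1.58 rad).
- **Last checks:** the wrist force was about 1 N and the jaw opening was 50.4 mm. The fixed cameras show the clear cap, vial and fitting where they were.
- **Not fully checked:** at the end the arm hid the amber cap from the top camera. Its heading was confirmed only roughly in the scene view, and the 90.6° rests on the wrist camera and tool yaw. The tool also sat about 1° tilted and up to 3 mm off my estimated cap axis. I did not re-check the beaker, spare cap, wrench, carton or vial rack in a final picture, though the arm stayed well clear of them.

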